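# Close, pin and press the phone-frame jig

### The job

Swing the open lid of the pressing jig shut onto the phone frame, then take the long pin out of the pin rack and push it fully down through the lined-up holes in the front lugs of the lid and the base, until its collar sits on the lid; leave the short pin in the rack. Then press the round spring knob on the lid fully down to press the halves together, and finish while still holding it down. Do not knock about the loose jar, tape roll and loupe, nor the short pin.

Things in the scene. Friction and masses are not known exactly. Their poses are not given: they have to be found in the camera images.
- jig: Fixed base of the clamshell pressing jig: bare metal block 96 (x) x 176 (y) x 30 mm high with a phone frame lying in its nest, and at the front (-x) middle a lug 38 x 44 mm, 30 mm high. Origin: centre of its underside, 3 mm above the worktop (rubber feet below). x points from the front lug to the hinge at the back, y along the hinge, z up.
- lid (a joint): Angle of the grey lid, rad: 0 = shut (end stop), larger = open, at most 1.6. A friction hinge: the lid stays where it is left; 2 to 4 N on its front edge moves it. Plate 10 mm thick, 172 mm wide (y), reaching 106 mm from the hinge line, with a lug 44 mm wide in the middle of the front edge reaching 143 mm. Two ribs 4 mm high, 10 mm wide at y = +-70 mm; a spring knob in the middle.
- lid_hinge (a point): Point on the lid's hinge line, mid-width, 57 mm behind (+x of) the jig's origin, 33 mm above the jig's origin. Its axes turn with the lid; shut, they equal the jig's. In them the plate extends to -x, lower face at z = -3 mm, upper (outer) face at z = +7 mm (40 mm above the jig's origin when shut).
- lid_hole (a point): Centre of the mouth of the vertical through hole (12 mm diameter with a 2 mm chamfer) in the lid's front lug, on the lid's upper face, 124 mm from the hinge line. 40 mm above the jig's origin when shut, then right above base_hole.
- base_hole (a point): Centre of the mouth of the vertical through hole (12 mm diameter with a 2 mm chamfer) in the base's front lug, 67 mm in front of the jig's origin, 30 mm above the jig's origin; the hole goes right through the lug.
- knob_top (a point): Centre of the flat top of the round black knob (30 mm diameter, 12 mm high) of the spring presser, in the middle of the lid above the nest. When the lid is shut it lies above the jig's origin, 63 mm above the jig's origin with the knob up, 55 mm with the knob fully down.
- presser (a joint): How far the knob is pressed into the lid, in m: 0 = up, 0.008 = fully down (end stop). A spring returns it: about 2.4 N to start it, about 9 N fully down.
- rack: Fixed grey pin rack, a block 42 (x) x 124 (y) x 24 mm high with two round holes 20 mm deep and 80 mm apart along its y, at y = -40 and +40 mm. Origin: centre of its underside. It stands on the 3 mm blue mat.
- pin_long_grip (a point): Long pin, 74 mm tall, 60 g, upright in either rack hole. From its tip up: bright shank 10 mm diameter, 34 mm long; collar 27 mm diameter, 4 mm thick; dark round grip 18 mm diameter, 36 mm long. This point: on its axis in the grip, 62 mm above the tip, 12 mm below its top. Stands 20 mm deep, so 14 mm of shank show between rack and collar. z points up the pin.
- pin_long_shoulder (a point): On the axis of the long pin, at the underside of its collar, 34 mm above the tip. When home it lies on lid_hole.
- pin_long_tip (a point): The lower end of the long pin, on its axis.
- pin_short_grip (a point): The short pin, standing in the other rack hole with its collar resting on the rack: the same grip and collar as the long pin but a shank of only 14 mm, too short to reach the base; 54 mm tall. This point is on its axis, 42 mm above its tip and 12 mm below its top.
- jar: Loose bystander: a low round jar with lid, 54 mm diameter, 39 mm high, near the robot. Origin: centre of its underside.
- green_roll: Loose bystander: a roll of tape lying flat, 54 mm diameter, 19 mm high, near the robot in front of the rack. Origin: centre of its underside.
- eye_loupe: Loose bystander: a black eye loupe, 40 mm diameter, 31 mm high, behind the jig and rack, towards the drawer unit. Origin: centre of its underside.

How it is judged:
On the way, in this order (a step that is already met when the one before it is completed fails the run):
1. the lid is shut (value of joint lid below 0.04 rad), for 0.2 s.
2. the long pin is home through lid and base, lid shut (value of joint lid below 0.04 rad and horizontal distance between pin_long_tip and base_hole below 0.005 m and distance between pin_long_shoulder and lid_hole below 0.005 m and angle between pin_long_grip's own z axis and vertical below 0.15 rad), for 0.2 s.
At the end, for the whole second after the job is handed in: The lid is shut (under 0.04 rad), the long pin is upright (0.15 rad) through both holes with its collar on the lid (5 mm), the fingers (within 40 mm of the knob) hold it at least 6 of its 8 mm down with over 3 N through the last second, and the short pin is still in the rack (20 mm) (all of step 2 and value of joint presser above 0.006 m and horizontal distance between the grasp point and knob_top below 0.04 m and contact force between the fingers and jig above 3 N and distance of pin_short_grip from where it was at the start of the episode below 0.02 m); the arm keeps its last pose, push and grip.
It fails at once if a loose bystander (jar, tape roll, loupe) is shifted by more than 30 mm (distance of any of jar, green_roll, eye_loupe from where it was at the start of the episode above 0.03 m).
It fails at once if the short pin is taken from the rack (distance of pin_short_grip from where it was at the start of the episode above 0.02 m).
It also fails if it takes over 61 s, if anything falls off the work surface, if the arm or the gripper's body presses on something with over 40 N, if the wrist force passes 120 N, or if a joint passes its speed limit or range.

### The arm

A 7-joint arm with a two-finger parallel gripper is mounted at the origin on a cart in front of the work surface, level with it; the furniture and walls round the work are solid. World frame = base frame: x ahead of the robot, y to its left, z up, the work surface at z = 0. Lengths are in m, angles in rad, forces in N, time in s.
With the tool pointing down it reaches from about 0.4 to 0.85 m from the base axis. Payload 4.5 kg.
Tool frame: the origin (TCP) lies between the finger pads; the fingertips stand 14 mm ahead of it and the grasp point (between the pads) lies 5 mm behind it; z points along the fingers, y is the line along which they close (so a half turn about z gives the same grasp; the last joint's range is limited). The gripper opens to 88 mm and grips with 3 to 60 N. Pads are 18 mm wide; open, the fingers measure 123 mm over their backs; the gripper's body (75 mm by 187 mm) begins 45 mm behind the grasp point.
Start: joints at [1.147, 0.689, -0.195, 1.565, 0.157, 0.902, -0.215], TCP at [0.276, -0.561, 0.253] pointing down, gripper open.
Joint ranges: [-3.01, 3.01], [-0.46, 2.08], [-1.47, 1.51], [0.13, 2.56], [-1, 4.14], [0.04, 2.09], [-2.66, 2.66]. Speed limits (rad/s): [2.57, 2.57, 3.14, 3.14, 3.14, 3.14, 3.14].

### API

Orientations are given as a rotation vector (axis times angle).
In Python, from bench import env gives the robot as it stands. Calls block until the motion is done:
- env.reach(position, orientation): joint-space move of the TCP to a pose.
- env.line_to(position, ori=None, max_speed=0.15): straight line of the TCP; ori=None keeps the orientation; max_speed is the mean speed in m/s.
- env.move_j(angles): joint-space move.
- env.set_gripper(opening, effort=None): opening from 0.0 (shut) to 1.0 (fully open); effort is the grip in N (None keeps the last); returns when the fingers have stopped.
- env.hold(seconds).
- env.solve_ik(position, orientation): joint angles nearest the present ones, or None.
- env.sense(): the state.
- env.read_camera(name): name is "side" or "top" or "wrist"; returns the picture (420x560x3 uint8, blue, green, red); there is no depth.
- env.camera_info(name): a dict with "fovy" (degrees; the focal length in pixels is half the picture's height over the tangent of half this angle, whatever the lens; pixels are square), "cx", "cy" (the principal point, pixels), "camera_from_world" (4x4, takes a point from world to camera coordinates). Camera axes: x right, y up, looking along -z (the intrinsics and any distortion apply to the point x, -y, -z); pixel columns grow to the right and rows downward; lengths in m; the calibration is good to about 2 mm. A picture is of the moment at which its call begins: read the wrist's pose just before it. camera_info takes no time and is no camera call; for the wrist camera it gives the pose at the moment of the call.
A pose or a line that the arm cannot do raises env.MotionError and nothing moves.
- env.sign_off(): hands the job in; it is judged then, once.
Trained networks look in the newest picture that a camera, given by its name, has taken for a name from the list of things; names that differ only in an ending like _2 or _b are one class to them, and where a whole thing is asked for, a point or a joint stands for the part that bears it (a point fixed in the world has none). Each returns a list of dicts, best first, with "score" (0 to 1); they miss things now and then, are a little off and sometimes report something else, mostly with a low value. They report only what shows in the picture. A call takes as long as a camera call.
- env.find_in(thing, camera): "rect" ([left, top, right, bottom] in pixels, round what is visible of it).
The state is a dict: "clock": time; "joints": joint angles; "joint_velocities": joint speeds; "effort": joint torques, N m; "tool_pos": TCP position; "tcp_rot": TCP orientation; "ft_force": force on the tool from outside, world axes, zero at the start; "torque": the same for the moment, N m; "opening": opening from 0.0 (shut) to 1.0 (fully open); "finger_force": force on a finger pad.
Only numpy, scipy, OpenCV 4.12 (cv2) and the standard library are available. Lean on these libraries where they do the work, as an engineer would, in place of code of your own. Each camera call takes 0.05 s, during which the arm holds its last target. There are 200 camera calls.

## Working session

There is one attempt and no reset: what is moved stays moved. The work goes in short steps, each a Python script; the robot and the scene stay as the last script left them, time stands still between calls to the robot, and variables do not carry over. Pictures are saved under pics/ and viewed, at most 10 in all, crops included, and the job is handed in when it is done.

```bash
ls; mkdir -p pics; python3 - <<'E'
from bench import env
import cv2,numpy as np
np.set_printoptions(precision=4,suppress=True)
for c in("side","top"):
    im=env.read_camera(c); cv2.imwrite(f"pics/{c}0.png",im)
    i=env.camera_info(c); print(c,i)
    for t in("jig","lid","rack","pin_long_grip","pin_short_grip","jar","green_roll","eye_loupe","knob_top"):
        print(t,[(r["score"],np.round(r["rect"],1).tolist()) for r in env.find_in(t,c)[:2]])
s=env.sense(); print(s)
E
```

```text
pics
side {'fovy': 42.395073088754465, 'cx': 287.2860108492853, 'cy': 215.8410157048619, 'camera_from_world': array([[ 0.9956, -0.0903, -0.0239, -0.5184],
       [ 0.0671,  0.5137,  0.8553, -0.0343],
       [-0.0649, -0.8532,  0.5176, -1.0643],
       [ 0.    ,  0.    ,  0.    ,  1.    ]])}
jig [(0.97, [240.4, 121.9, 322.6, 215.3])]
lid [(0.56, [264.6, 124.2, 318.2, 195.3])]
rack [(0.85, [243.9, 264.8, 295.6, 319.4]), (0.53, [264.1, 122.0, 315.3, 192.0])]
pin_long_grip [(0.76, [251.0, 236.8, 270.5, 268.8])]
pin_short_grip [(0.71, [267.1, 268.7, 288.4, 301.0]), (0.6, [248.3, 239.6, 266.9, 269.2])]
jar [(0.61, [293.4, 143.3, 306.0, 159.0]), (0.56, [191.2, 248.0, 222.7, 281.1])]
green_roll [(0.67, [190.8, 300.9, 229.6, 334.9])]
eye_loupe [(0.83, [364.8, 216.7, 381.0, 241.9])]
knob_top [(0.58, [293.5, 147.6, 306.7, 154.7]), (0.17, [191.2, 245.3, 221.6, 281.3])]
top {'fovy': 42.40962556422763, 'cx': 280.6112517254542, 'cy': 203.55013164867435, 'camera_from_world': array([[-0.0091, -1.    , -0.003 , -0.1252],
       [ 0.9944, -0.0093,  0.1053, -0.5048],
       [-0.1053, -0.002 ,  0.9944, -
[... 307 characters left out ...]
oll [(0.55, [342.8, 250.6, 369.3, 274.5])]
eye_loupe [(0.48, [258.2, 124.5, 273.7, 141.4]), (0.24, [133.3, 166.4, 222.0, 235.5])]
knob_top [(0.42, [135.0, 166.8, 214.4, 209.6])]
{'clock': 1.0, 'joints': array([ 1.1468,  0.6891, -0.1946,  1.5653,  0.1573,  0.9025, -0.2151]), 'joint_velocities': array([-0.0005,  0.0008, -0.0015,  0.0022, -0.0016, -0.0006, -0.0006]), 'effort': array([  0.0002, -52.7494,  -1.2668, -15.3745,  -0.0518,  -0.0006,
         0.0001]), 'tool_pos': array([ 0.2763, -0.5607,  0.2527]), 'tcp_rot': array([3.0596, 0.7128, 0.    ]), 'ft_force': array([-0.1482, -0.466 ,  0.0459]), 'torque': array([-0.029 , -0.0185,  0.0017]), 'finger_force': 0.0, 'opening': 0.9980347474906518}
```

```bash
python3 - <<'E'
import cv2,numpy as np
a=cv2.imread("pics/side0.png");b=cv2.imread("pics/top0.png")
cv2.imwrite("pics/c1.png",cv2.resize(a[110:350,180:400],None,fx=2.5,fy=2.5,interpolation=cv2.INTER_CUBIC))
cv2.imwrite("pics/c2.png",cv2.resize(b[110:290,115:385],None,fx=2.9,fy=2.9,interpolation=cv2.INTER_CUBIC))
E
```

```text
(no output)
```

View pics/c1.png

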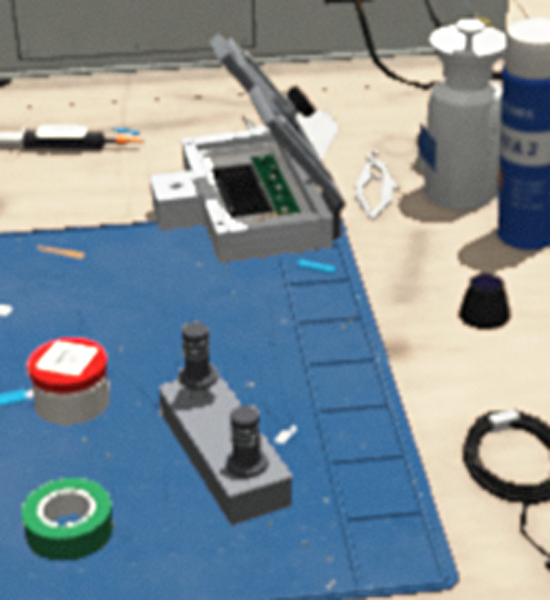

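View pics/c2.png

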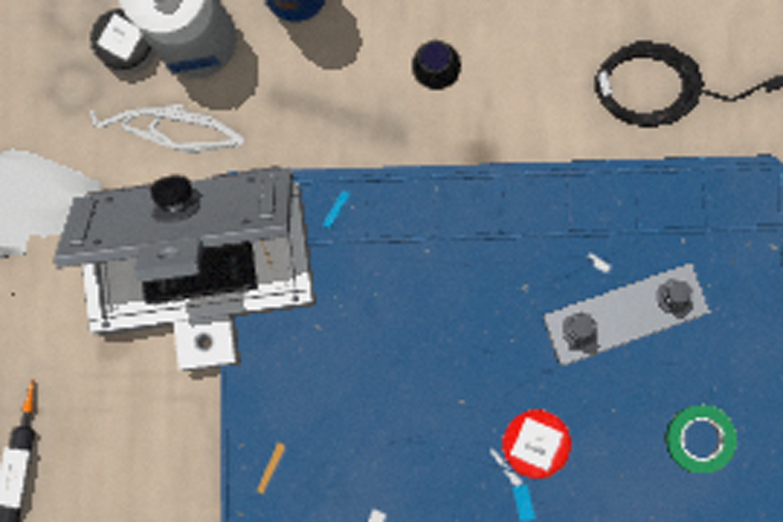

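```bash
cat > h.py <<'E'
from bench import env
import numpy as np, cv2
from scipy.spatial.transform import Rotation as R
np.set_printoptions(precision=4,suppress=True)
def cam(c):
    i=env.camera_info(c); f=210/np.tan(np.radians(i["fovy"]/2)); return i,f,np.array(i["camera_from_world"])
def ray(c,p,info=None):
    i,f,T=info or cam(c); d=np.array([(p[0]-i["cx"])/f,-(p[1]-i["cy"])/f,-1.])
    return -T[:3,:3].T@T[:3,3], T[:3,:3].T@d
def onz(c,p,z,info=None):
    o,d=ray(c,p,info); return o+d*(z-o[2])/d[2]
def proj(c,P,info=None):
    i,f,T=info or cam(c); q=T[:3,:3]@np.array(P)+T[:3,3]
    return np.array([i["cx"]-f*q[0]/q[2], i["cy"]+f*q[1]/q[2]])
def down(a):  # tool down, tool y axis at angle a from world +y...: closing dir = (cos a, sin a)
    y=np.array([np.cos(a),np.sin(a),0]); z=np.array([0,0,-1.]); x=np.cross(y,z)
    return R.from_matrix(np.c_[x,y,z]).as_rotvec()
E
python3 - <<'E'
from h import *
t=lambda x,y:(115+x/2.9,110+y/2.9)
s=lambda x,y:(180+x/2.5,110+y/2.5)
print("hole top",onz("top",t(204,342),.033),"side",onz("side",s(178,184),.033))
for n,p in dict(fl=(92,333),fr=(312,300)).items(): print(n,onz("top",t(*p),.015))
R_=[onz("top",t(*p),.027) for p in((545,315),(562,364),(709,311),(692,264))]
print("rack",R_,np.mean(R_,0))
for p in((580,325),(676,289)): 
    for z in(.081,.067): print("pin",z,onz("top",t(*p),z))
for p in((195,327),(245,410)):
    for z in(.081,.067): print("pin side",z,onz("side",s(*p),z))
for n,p,z in(("jar",(537,443),.039),("roll",(702,438),.019),("loupe",(437,63),.031)): print(n,onz("top",t(*p),z))
print("lug front", onz("top",t(182,372),.003),onz("top",t(237,362),.003))
E
```

```text
hole top [0.4494 0.0864 0.033 ] side [0.4523 0.0859 0.033 ]
fl [0.4585 0.1786 0.015 ]
fr [0.4832 0.0041 0.015 ]
rack [array([ 0.4686, -0.1804,  0.027 ]), array([ 0.43  , -0.1932,  0.027 ]), array([ 0.4705, -0.3093,  0.027 ]), array([ 0.5078, -0.2968,  0.027 ])] [ 0.4692 -0.2449  0.027 ]
pin 0.081 [ 0.4566 -0.2045  0.081 ]
pin 0.067 [ 0.4576 -0.2053  0.067 ]
pin 0.081 [ 0.4831 -0.2771  0.081 ]
pin 0.067 [ 0.4844 -0.2789  0.067 ]
pin side 0.081 [ 0.4564 -0.2064  0.081 ]
pin side 0.067 [ 0.4566 -0.1853  0.067 ]
pin side 0.081 [ 0.4818 -0.2982  0.081 ]
pin side 0.067 [ 0.4828 -0.2798  0.067 ]
jar [ 0.3687 -0.1725  0.039 ]
roll [ 0.3713 -0.3025  0.019 ]
loupe [ 0.6704 -0.0969  0.031 ]
lug front [0.4275 0.1091 0.003 ] [0.4351 0.0652 0.003 ]
```

```bash
python3 - <<'E'
from h import *
yaw=.14; ex=np.array([np.cos(yaw),np.sin(yaw),0]); ez=np.array([0,0,1.])
O=np.array([.517,.0956,.003]); H=O+.057*ex+.033*ez
for th in(.6,.7,.8,.9,1.0,1.1,1.2):
    lx=ex*np.cos(th)-ez*np.sin(th); lz=ex*np.sin(th)+ez*np.cos(th)
    P=[H-.124*lx+.007*lz, H-.057*lx+.030*lz, H-.143*lx+.007*lz]
    print(th,[ (proj("top",p)-[115,110])*2.9 for p in P],[ (proj("side",p)-[180,110])*2.5 for p in P])
print(env.solve_ik([.457,-.205,.3],down(.34)),env.solve_ik([.457,-.205,.3],down(.34+np.pi)),env.solve_ik(O+[0,0,.2],down(.14+np.pi/2)),env.solve_ik(O+[0,0,.2],down(.14-np.pi/2)))
env.reach([.457,-.23,.28],down(.34))
im=env.read_camera("wrist"); info=cam("wrist"); cv2.imwrite("pics/w1.png",im)
print(info, env.sense()["clock"])
for t in("pin_long_grip","pin_short_grip"): print(env.find_in(t,"wrist")[:2])
for P in([.457,-.205,.081],[.483,-.279,.067],[.468,-.2425,.027]): print(proj("wrist",P,info))
E
```

```text
0.6 [array([180.5276, 299.3146]), array([173.6665, 211.7453]), array([180.4538, 319.3271])] [array([201.0484,  95.1412]), array([282.0862, 106.4289]), array([181.5325,  85.2666])]
0.7 [array([176.5999, 287.2653]), array([171.95  , 203.5855]), array([175.8665, 305.5482])] [array([210.127 ,  83.4172]), array([288.7815, 102.6472]), array([191.9102,  71.5387])]
0.8 [array([172.6864, 273.9271]), array([170.345 , 195.2014]), array([171.2813, 290.2042])] [array([220.3868,  72.4643]), array([295.7706,  99.4824]), array([203.6907,  58.6907])]
0.9 [array([168.8368, 259.4431]), array([168.8706, 186.6894]), array([166.7585, 273.459 ])] [array([231.7166,  62.4167]), array([302.9771,  96.9692]), array([216.7454,  46.8844])]
1.0 [array([165.102 , 243.9798]), array([167.544 , 178.1482]), array([162.3596, 255.5072])] [array([243.9895,  53.3979]), array([310.3223,  95.1344]), array([230.9258,  36.2694])]
1.1 [array([161.5323, 227.7242]), array([166.381 , 169.6772]), array([158.1466, 236.5708])] [array([257.0642,  45.5186]), array([317.726 ,  93.9966]), array([246.066 ,  26.9801])]
1.2 [array([158.1766
[... 314 characters left out ...]
2   0.8435  0.6904] [-0.2859  0.6315  0.0248  1.923  -0.0265  0.5875 -1.6746]
({'fovy': 69.83850081116785, 'cx': 278.10175420841705, 'cy': 208.6754539266895, 'camera_from_world': array([[ 0.9442,  0.3293, -0.0004, -0.3554],
       [-0.317 ,  0.9084, -0.2728,  0.4003],
       [-0.0895,  0.2577,  0.9621, -0.3147],
       [ 0.    ,  0.    ,  0.    ,  1.    ]])}, np.float64(300.8125066403205), array([[ 0.9442,  0.3293, -0.0004, -0.3554],
       [-0.317 ,  0.9084, -0.2728,  0.4003],
       [-0.0895,  0.2577,  0.9621, -0.3147],
       [ 0.    ,  0.    ,  0.    ,  1.    ]])) 2.4583
[]
[{'rect': [275.6, 208.6, 291.3, 237.6], 'score': 0.67}]
[285.8711 165.7491]
[285.2817 228.8258]
[283.1488 190.0453]
```

View pics/w1.png

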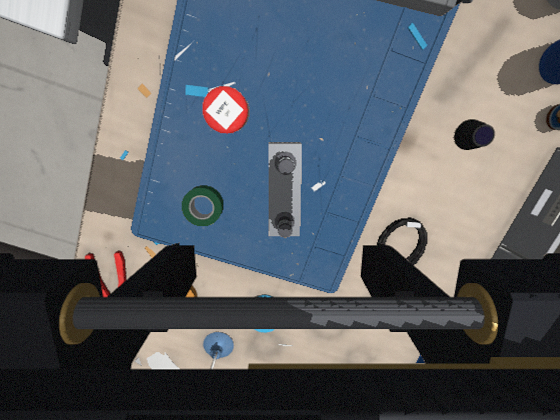

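```bash
cat >> h.py <<'E'
yaw=.14; ex=np.array([np.cos(yaw),np.sin(yaw),0]); ez=np.array([0,0,1.])
O=np.array([.517,.0956,.003]); H=O+.057*ex+.033*ez
A=yaw-np.pi/2
def lidpt(th,r,z):
    return H-r*(ex*np.cos(th)-ez*np.sin(th))+z*(ex*np.sin(th)+ez*np.cos(th))
E
python3 - <<'E'
from h import *
env.set_gripper(0.0,20)
tcp=lambda th,z: lidpt(th,.115,z)+.009*ex+.014*ez
p=tcp(.93,.012); p[2]=.25
env.reach(p,down(A))
env.line_to(tcp(1.0,.012),max_speed=.12)
print(env.sense()["clock"],env.sense()["ft_force"])
for th in np.arange(.85,-.01,-.17):
    env.line_to(tcp(th,.005),max_speed=.1); s=env.sense(); print(round(th,2),s["tool_pos"],s["ft_force"],s["clock"])
env.line_to(tcp(0,.004),max_speed=.05); s=env.sense(); print(s["tool_pos"],s["ft_force"])
im=env.read_camera("side"); cv2.imwrite("pics/s2.png",cv2.resize(im[110:230,200:360],None,fx=4,fy=4,interpolation=cv2.INTER_CUBIC))
E
```

```text
6.5833 [-0.2492  0.1497  0.3673]
0.85 [0.5111 0.0948 0.1402] [-0.4577 -0.5074 -0.0683] 6.975
0.68 [0.4972 0.0928 0.1264] [0.9612 0.8953 0.0504] 7.3167
0.51 [0.4856 0.0911 0.1106] [ 0.1981 -0.1587  0.5032] 7.6583
0.34 [0.4768 0.0899 0.0932] [0.165  0.4025 0.1318] 8.0
0.17 [0.4711 0.0891 0.0746] [-0.0863  0.5613  0.8943] 8.3417
-0.0 [0.4702 0.089  0.0573] [-1.7295  0.0039 20.0713] 8.6833
[0.4702 0.089  0.0571] [-1.2914  0.504  30.3944]
```

View pics/s2.png

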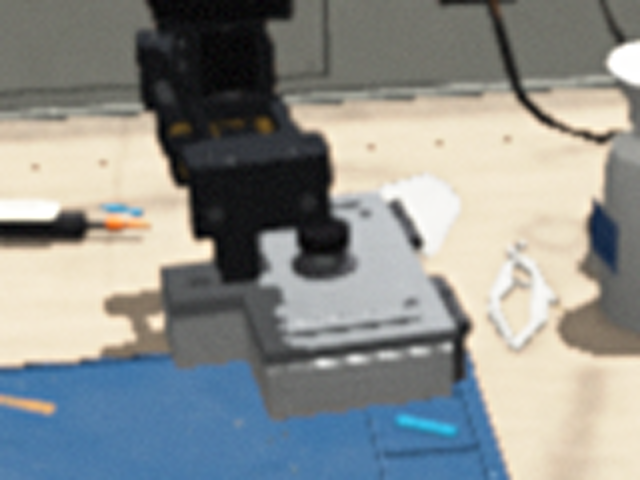

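```bash
python3 - <<'E'
from h import *
import json
env.hold(.2)
s=env.sense(); env.line_to(s["tool_pos"]+[0,0,.1],max_speed=.2)
hole=O-.067*ex+.04*ez
env.reach(hole-.03*ex+[0,0,.13],down(A)); env.hold(.2)
i1=cam("wrist"); im=env.read_camera("wrist"); cv2.imwrite("pics/w2.png",im); print(proj("wrist",hole,i1),proj("wrist",O+.063*ez,i1))
for t in("lid_hole","knob_top","lid"): print(t,env.find_in(t,"wrist")[:2])
p=np.array([.457,-.205,.2]); env.reach(p+.03*np.array([.33,-.94,0]),down(.34)); env.set_gripper(1.0,20); env.hold(.2)
i2=cam("wrist"); im2=env.read_camera("wrist"); cv2.imwrite("pics/w3.png",im2)
for P in([.457,-.205,.081],[.483,-.279,.067],[.457,-.205,.041]): print(proj("wrist",P,i2))
print(env.find_in("pin_long_grip","wrist")[:3],env.sense()["clock"])
json.dump([[i[0]|{"camera_from_world":i[2].tolist()}] for i in(i1,i2)],open("cams.json","w"))
a=im[0:260,130:430]; b=im2[0:260,130:430]
cv2.imwrite("pics/w23.png",cv2.resize(np.hstack([a,b]),None,fx=1.33,fy=1.33,interpolation=cv2.INTER_CUBIC))
E
```

```text
[278.3554 173.3285] [278.333   88.2724]
lid_hole [{'rect': [170.3, 8.1, 392.7, 191.9], 'score': 0.69}]
knob_top [{'rect': [260.9, 66.7, 296.8, 111.2], 'score': 0.76}]
lid [{'rect': [168.0, 6.5, 391.7, 195.9], 'score': 0.84}]
[277.0035 173.0127]
[277.005  252.3341]
[277.1278 166.4698]
[{'rect': [264.6, 153.7, 290.3, 186.7], 'score': 0.6}] 13.7833
```

View pics/w23.png

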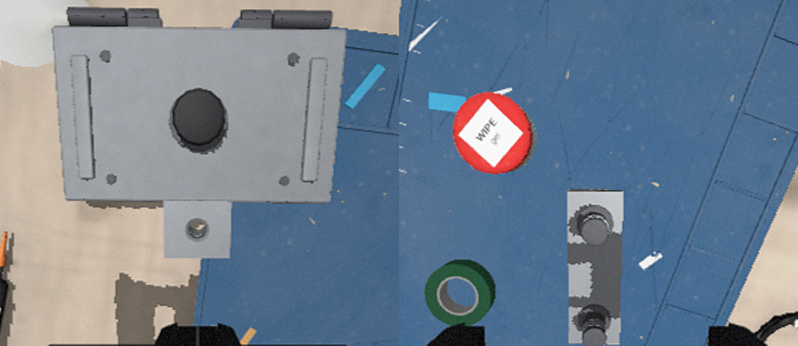

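```bash
python3 - <<'E'
from h import *
p=np.array([.457,-.205,.064])
env.reach(p+[0,0,.09],down(.34)); env.line_to(p,max_speed=.12)
env.set_gripper(0.0,30); s=env.sense(); print(s["opening"],s["finger_force"],s["ft_force"])
env.line_to(p+[0,0,.04],max_speed=.08); s=env.sense(); print(s["opening"],s["ft_force"])
env.line_to(p+[0,0,.12],max_speed=.2)
hole=O-.067*ex+.0008*ex; q=np.r_[hole[:2],.064+.06]
env.reach(q+[0,0,.03],down(A)); env.line_to(q,max_speed=.1); env.hold(.3)
s=env.sense(); print(s["opening"],s["ft_force"],s["tool_pos"]-q,s["clock"])
im=env.read_camera("wrist"); im2=env.read_camera("side")
a=cv2.resize(im[100:330,130:430],(520,400)); b=cv2.resize(im2[150:220,210:260],(280,400),interpolation=cv2.INTER_CUBIC)
cv2.imwrite("pics/p4.png",np.hstack([a,b]))
E
```

```text
0.19272655838336114 29.89557816646993 [ 1.1446 -0.8969  0.2559]
0.19398648779508376 [-0.1134 -0.2958 -0.7223]
0.19820746732691108 [ 0.6146  0.0895 -0.5343] [0.0003 0.     0.0004] 19.7083
```

View pics/p4.png

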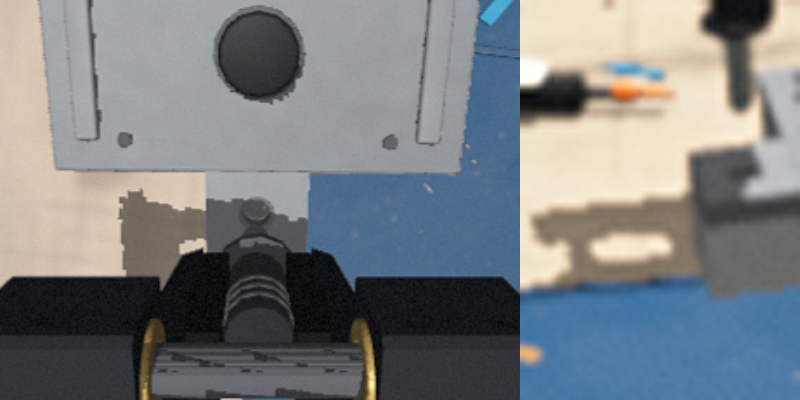

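```bash
python3 - <<'E'
from h import *
s=env.sense(); t=s["tool_pos"]+[0,0,-.057]
print("side tip exp",proj("side",t)," seen 248.9 168.9"); 
print("wrist tip exp",proj("wrist",t),"seen",130+257*300/520,100+210*230/400,"collar exp",proj("wrist",t+[0,0,.034]),"hole",proj("wrist",np.r_[t[:2],.043]))
q=s["tool_pos"]
for z in(.112,.106,.102,.098,.094,.09,.08,.07,.067):
    env.line_to(np.r_[q[:2],z],max_speed=.06); s=env.sense(); print(z,s["tool_pos"]-np.r_[q[:2],z],s["ft_force"],s["torque"])
    if s["ft_force"][2]>12 and z>.07: break
print(s["clock"])
E
```

```text
side tip exp [249.9018 168.9886]  seen 248.9 168.9
wrist tip exp [278.2478 233.8034] seen 278.2692307692308 220.75 collar exp [278.2569 255.1418] hole [278.2429 222.3636]
0.112 [-0.0003 -0.     -0.0005] [-0.1011 -0.6481 -0.2783] [ 0.0083  0.0092 -0.0528]
0.106 [-0.0002 -0.0001 -0.0003] [-0.276   0.3854  0.3745] [0.0479 0.0061 0.0454]
0.102 [-0.0001 -0.     -0.0002] [-0.4506  0.1816 -0.2168] [0.0607 0.0394 0.0071]
0.098 [-0.0001 -0.     -0.0002] [-0.0476 -0.229  -1.1684] [ 0.002  -0.0137 -0.0507]
0.094 [-0.0001 -0.     -0.0002] [-0.8051 -0.6559  0.8025] [-0.006   0.0436  0.0275]
0.09 [-0.0002 -0.0001 -0.0002] [-0.1758  0.3474 -0.3073] [ 0.007   0.0191 -0.0112]
0.08 [-0.0004 -0.0001 -0.0005] [ 0.1372 -0.0394 -1.7501] [0.04   0.0257 0.0323]
0.07 [-0.0003 -0.0001 -0.0004] [-1.0031  0.1587 -0.2738] [0.0242 0.0588 0.0071]
0.067 [-0.     -0.     -0.0001] [-0.7026  0.3978 -0.6712] [ 0.0217 -0.0293 -0.0191]
22.2917
```

```bash
python3 - <<'E'
from h import *
q=env.sense()["tool_pos"]
for z in(.0655,.064,.0625):
    env.line_to(np.r_[q[:2],z],max_speed=.04); s=env.sense(); print(z,s["tool_pos"][2],s["ft_force"])
    if s["ft_force"][2]>8: break
env.hold(.3)
env.set_gripper(.55); print(env.sense()["ft_force"])
env.line_to(np.r_[q[:2],.15],max_speed=.15)
i=cam("wrist")
env.set_gripper(0.0,20)
k=O+.0008*ex
env.reach(np.r_[k[:2],.13],down(A)); 
im=env.read_camera("side"); im2=env.read_camera("top")
a=cv2.resize(im[140:220,215:335],(600,400),interpolation=cv2.INTER_CUBIC)
cv2.imwrite("pics/p5.png",a)
P=np.r_[q[:2],.083]; print("pin top exp in crop",(proj("side",P)-[215,140])*5,"collar",(proj("side",P-[0,0,.038])-[215,140])*5, env.sense()["clock"])
E
```

```text
0.0655 0.06594569999916602 [0.5504 0.0937 3.9198]
0.064 0.06546517333488834 [-1.7251  1.599  18.6412]
[-0.9995 -0.1235  0.1552]
pin top exp in crop [172.1426 110.9352] collar [177.5502 192.469 ] 25.7333
```

View pics/p5.png

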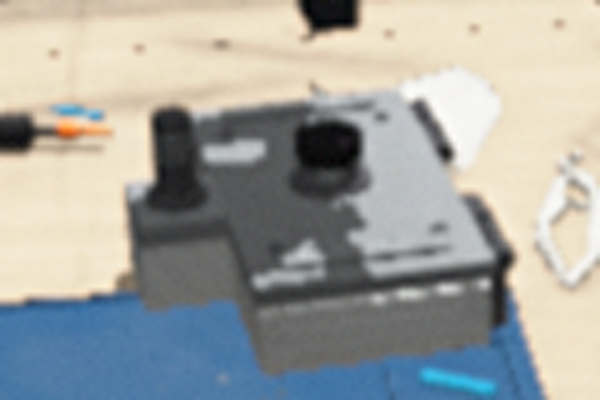

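The picture shows the lid shut and the pin upright, with its collar on the lid. Its top is at (172,110), where I predicted it. Next I'll press the knob.

```bash
python3 - <<'E'
from h import *
k=(O+.0008*ex)[:2]
for z in(.082,.078,.075,.073,.0715,.070,.069,.068):
    env.line_to(np.r_[k,z],max_speed=.05); s=env.sense(); print(z,s["tool_pos"],s["ft_force"])
    if s["ft_force"][2]>22: break
env.hold(.5); s=env.sense(); print(s["tool_pos"],s["ft_force"],s["clock"])
E
```

```text
0.082 [0.518  0.0958 0.0822] [ 0.6983 -0.2698  0.4948]
0.078 [0.5185 0.0958 0.0783] [ 0.4199 -0.2029  4.4323]
0.075 [0.5185 0.0958 0.0754] [ 0.1831 -1.2497  6.0262]
0.073 [0.5185 0.0958 0.0736] [ 0.2471 -0.5242  7.4344]
0.0715 [0.5185 0.0958 0.0724] [-0.646  -0.0296  9.9649]
0.07 [0.5186 0.0958 0.0722] [-2.5313 -0.2221 22.0868]
[0.5185 0.0958 0.0721] [-2.015   0.2399 22.7309] 28.5917
```

The knob is at its end stop: the tool stopped at z = 0.072 with 22 N on it. I'm handing the job in.

```bash
python3 -c "
from h import *
print(env.sign_off())"
```

```text
the job is handed in; nothing more can be done
None
```

I shut the lid, pushed the long pin fully home and handed the job in with the knob held at its end stop at about 22 N, 28.6 s into the 61 s; the sign-off returned no verdict, and I took no final picture of the short pin or the loose items.

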